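# Tare the mortar on the kitchen scale and tip in the nutmegs

### The arm

A 6-joint arm with a two-finger parallel gripper is mounted at the origin on the work surface. World frame = base frame: x ahead of the robot, y to its left, z up, the work surface at z = 0. Lengths are in mm, angles in rad, forces in N, time in s.
With the tool pointing down it reaches from about 400 to 825 mm from the base axis. Payload 7 kg.
Tool frame: the origin (TCP) lies midway between the tips of the shut fingers; the grasp point (between the pads) lies 19 mm behind it; z points along the fingers, y is the direction in which the jaws open and shut (so a half turn about z gives the same grasp; the last joint's range is limited). The gripper opens to 88 mm and grips with 3 to 60 N. Pads are 19 mm wide; open, the fingers measure 130 mm over their backs; the gripper's body (78 mm by 193 mm) begins 47 mm behind the grasp point.
Start: joints at [1.584, 0.359, 0.012, 0, -1.224, -0.288], TCP at [183.174, 649.648, 226.561] pointing down, gripper open.
Joint ranges: [-3.07, 3.07], [-1.43, 2.12], [-1.02, 1.25], [-3.03, 1.67], [-3.05, -0], [-3.03, 3.03]. Speed limits (rad/s): [2.39, 2.39, 3.01, 3.14, 3.14, 3.14].

### API

Orientations are given as [roll, pitch, yaw] about the fixed x, y, z axes, in that order (R = Rz(yaw) Ry(pitch) Rx(roll)).
In Python, from bench import monitor, cams, r gives the robot as it stands.
- The arm moves only by the shell command python3 -m jog 'ROWS' [OPENING]. ROWS is JSON, a list of rows, each a list of 4 numbers: the shift along the world's x, y, z normalised to -1 to 1, where 1 is 0.02 m, then the turn about the world's z normalised to -1 to 1, where 1 is 4 degrees. A call has 1 to 10 rows; each row shifts and turns the commanded pose from where the row before left it; what a row does not reach is not made up. A row lasts 1/10 s, in which the tool goes at most 50 mm and 8.59 degrees, less where a joint would pass 70% of its speed; a pose out of reach is approached as far as the arm can. A call with a number of a shift or a turn outside -1 to 1 is refused whole. A call with a gripper value outside its range is refused whole. OPENING is the opening, from -1 (shut) to 1 (fully open), set as the call begins (- or left out, the last holds). The fingers move at their own pace and stop on an object; the grip force is fixed at half the most. Time passes only in rows, so rows that do not move let the fingers close. It gives the time, the measured TCP pose, the force and the opening at its end, in the units of the state.
- monitor.state(): the state, without advancing time (a new reading comes with each control period).
- cams.grab_frame(name): name is "scene" or "top" or "wrist"; returns (picture, depth): 400x640x3 uint8, red, green, blue; 400x640 float32, mm along the optical axis (not along the pixel's ray), 0 where there is no reading.
- cams.calibration(name): a dict with "fx", "fy", "cx", "cy" (pixels), "R" (3x3) and "t" (3): a world point X has camera coordinates R X + t. Camera axes: x right, y down, z forward; pixel columns grow to the right and rows downward; lengths in mm; the calibration is good to about 2 mm. A picture is of the moment at which its call begins: read the wrist's pose just before it. calibration takes no time and is no camera call; for the wrist camera it gives the pose at the moment of the call.
- r.sign_off(): hands the job in, once; it reports no verdict.
The state is a dict: "t": time; "joint_pos": joint angles; "qvel": joint speeds; "tau": joint torques, N m; "ee_pos": TCP position; "eef_rot": TCP orientation; "ft_force": force on the tool from outside, world axes, zero at the start; "moment": the same for the moment, N m; "gripper_width": finger opening in mm.
Only numpy, scipy, OpenCV 4.12 (cv2) and the standard library are available. Lean on these libraries where they do the work, as an engineer would, in place of code of your own. Each camera call takes 0.05 s, during which the arm holds its last target.

### The job

Weigh out the nutmegs: set the empty mortar gently in the middle of the scale's round platform and let go of it, then press the blue tare button all the way down (not the grey units button), and only then tip all three nutmegs out of the copper scoop into the mortar, without the gripper touching the nutmegs. Stand the emptied scoop back upright on the tray, clear of the scale and of everything else, leaving the mortar in the middle of the platform. The other things on the tray stay where they are, neither knocked over nor shoved aside.

Things in the scene. Friction and masses are not known exactly. Their poses are not given: they have to be found in the camera images.
- tray: slim aluminium tray, fixed, 570 x 1060 mm, floor 4 mm thick, low rim 14 mm high; origin under its centre (z = 0). Everything stands on its floor at z = 0.004
- scale: flat white electronic kitchen scale, fixed (rubber feet), 210 mm long (its x) x 150 mm wide (its y), top of the casing 18 mm above its underside; origin at the centre of its underside. The control strip with a dark display lies at its -x end, the round steel platform towards its +x end. Its yaw varies
- platform: the scale's round steel weighing platform, 132 mm across, 4 mm thick, fixed to the scale; origin at the centre of its underside
- platform_top (a point): centre of the platform's upper face, 24 mm above the scale's underside, 32 mm to +x of the scale's origin; axes as the scale's
- tare_top (a point): centre of the top of the round BLUE tare button, 22 mm across, at (-78, -52) mm from the scale's origin; top 6 mm above the casing (24 mm above the scale's underside) when not pressed; moves down with the button
- tare (a joint): tare button, 0 = up, 0.004 = fully down (4 mm travel, straight down, spring return, 1.2 N to start and about 4.5 N fully down); it counts as pressed from about 3 mm
- units_top (a point): centre of the top of the round GREY units button, same size, at (-78, +52) mm from the scale's origin; not to be pressed
- units (a joint): units button, 0 = up, 0.004 = fully down; leave it alone
- mortar: round white ceramic mortar with a blue band, empty, about 0.3 kg, 98 mm across the rim, 68 at the foot, 52 high; wall 9 mm thick and nearly upright in its upper 30 mm: pinch it there from above (wall middle 44 mm from the axis); inner floor 10 mm up, mouth 80 mm across; origin at the centre of its underside, z up
- scoop: copper-toned open-fronted scoop with the three nutmegs in it; 0.1 kg; basin 78 mm long (x), 51 wide, sides 28, back 32 high; flat 3 mm floor turning up 6 mm over the last 19 mm at the open mouth (+x). Handle to -x: 14 wide, 12 high, 38 to 140 mm behind the origin, middle 32 mm up. Origin under the basin's centre. Tipped mouth-down 0.7 rad all nutmegs roll out; below 0.2 rad they stay in
- scoop_grip (a point): middle of the handle's free length, 92 mm behind the scoop's origin and 32 mm above its underside; grip here across the 14 mm width (scoop's y)
- scoop_lip (a point): middle of the scoop's front lip, 40 mm ahead (+x) of the scoop's origin and 8.5 mm above its underside; nutmegs leave here
- cruet: tall green glass oil cruet with a steel flip stopper, 60 mm across, 148 mm high, stands close beside the mortar; origin under its centre; bystander
- spice_jar: amber glass spice jar with black cap, 40 mm across, 85 mm high, stands close beside the mortar on the other side from the cruet; origin under its centre; bystander
- tea_glass: small clear tea glass, 56 mm across, 85 mm high; origin under its centre; bystander
- sugar_tin: round yellow sugar tin with aluminium lid, 70 mm across, 80 mm high; origin under its centre; bystander
- pestle: white ceramic pestle lying along its x, 126 mm long, 29 mm thick; origin on its axis at mid-length; bystander
- brush: silicone pastry brush lying along x, 190 mm long (110 mm to -x, 79 mm to +x of its origin), 34 mm wide, 15 mm high, red head at +x; bystander
- spoons: fan of three copper-toned measuring spoons lying along x, 200 mm long, 60 mm wide, 19 mm high; bystander
- carousel: black plastic spice carousel with seven clear jars, fixed, 150 mm across, 102 mm high, knob on top up to 152 mm; origin under its centre; bystander
- nutmeg1: whole brown nutmeg, egg-shaped, 26 x 22 mm, 11 g, starts in the scoop's basin; origin at its centre; not to be touched by the gripper
- nutmeg2: whole brown nutmeg, egg-shaped, 26 x 22 mm, 11 g, starts in the scoop's basin; origin at its centre; not to be touched by the gripper
- nutmeg3: whole brown nutmeg, egg-shaped, 26 x 22 mm, 11 g, starts in the scoop's basin; origin at its centre; not to be touched by the gripper

How it is judged (in metres and radians):
On the way, in this order (a step that is already met when the one before it is completed fails the run):
1. the empty mortar stands in the middle of the platform, let go of and at rest (horizontal distance between mortar and platform_top below 0.02 m and z of mortar in the frame of platform_top between -0.003 and 0.003 m and angle between mortar's own z axis and vertical below 0.06 rad and linear speed of mortar below 0.02 m/s and contact force between the fingers and mortar below 0.1 N and contact force between mortar and platform above 1 N and not (horizontal distance between nutmeg1 and mortar below 0.042 m and z of nutmeg1 in the frame of mortar between 0.005 and 0.052 m) and not (horizontal distance between nutmeg2 and mortar below 0.042 m and z of nutmeg2 in the frame of mortar between 0.005 and 0.052 m) and not (horizontal distance between nutmeg3 and mortar below 0.042 m and z of nutmeg3 in the frame of mortar between 0.005 and 0.052 m) and value of joint tare below 0.0015 m), for 0.2 s.
2. the tare button is pressed down while the empty mortar stands free on the platform (horizontal distance between mortar and platform_top below 0.02 m and z of mortar in the frame of platform_top between -0.003 and 0.003 m and angle between mortar's own z axis and vertical below 0.06 rad and linear speed of mortar below 0.02 m/s and contact force between the fingers and mortar below 0.1 N and contact force between mortar and platform above 1 N and not (horizontal distance between nutmeg1 and mortar below 0.042 m and z of nutmeg1 in the frame of mortar between 0.005 and 0.052 m) and not (horizontal distance between nutmeg2 and mortar below 0.042 m and z of nutmeg2 in the frame of mortar between 0.005 and 0.052 m) and not (horizontal distance between nutmeg3 and mortar below 0.042 m and z of nutmeg3 in the frame of mortar between 0.005 and 0.052 m) and value of joint tare above 0.003 m), for 0.04 s.
3. all three nutmegs lie in the mortar on the platform (horizontal distance between each of nutmeg1, nutmeg2, nutmeg3 and mortar below 0.042 m and z of nutmeg1 in the frame of mortar between 0.005 and 0.052 m and z of nutmeg2 in the frame of mortar between 0.005 and 0.052 m and z of nutmeg3 in the frame of mortar between 0.005 and 0.052 m), for 0.2 s.
At the end, for the whole second after the job is handed in: The mortar stands upright and at rest on the platform, its axis within 20 mm of the platform's centre; all three nutmegs lie inside it at rest; the tare button is up; the scoop stands level on the tray's floor, at rest, touching neither the scale, the mortar nor any other thing (all of step 3 and horizontal distance between mortar and platform_top below 0.02 m and z of mortar in the frame of platform_top between -0.003 and 0.003 m and angle between each of mortar, scoop's own z axis and vertical below 0.06 rad and linear speed of each of mortar, scoop below 0.02 m/s and contact force between the fingers and mortar below 0.1 N and contact force between mortar and platform above 1 N and linear speed of each of nutmeg1, nutmeg2, nutmeg3 below 0.03 m/s and value of joint tare below 0.0015 m and height (world z) of scoop between 0 and 0.008 m and contact force between scoop and tray above 0.3 N and contact force between scoop and scale below 0.05 N and contact force between scoop and mortar below 0.05 N and contact force between scoop and cruet below 0.05 N and contact force between scoop and spice_jar below 0.05 N and contact force between scoop and tea_glass below 0.05 N and contact force between scoop and sugar_tin below 0.05 N and contact force between scoop and pestle below 0.05 N and contact force between scoop and brush below 0.05 N and contact force between scoop and spoons below 0.05 N and contact force between scoop and carousel below 0.05 N).
It fails at once if the tare button is pressed with nutmegs in the mortar (it would zero them away) (value of joint tare above 0.002 m and ((horizontal distance between nutmeg1 and mortar below 0.042 m and z of nutmeg1 in the frame of mortar between 0.005 and 0.052 m) or (horizontal distance between nutmeg2 and mortar below 0.042 m and z of nutmeg2 in the frame of mortar between 0.005 and 0.052 m) or (horizontal distance between nutmeg3 and mortar below 0.042 m and z of nutmeg3 in the frame of mortar between 0.005 and 0.052 m))).
It fails at once if the grey units button is pressed (value of joint units above 0.002 m).
It fails at once if the gripper touches a nutmeg (contact force between the fingers and nutmeg1 above 0.3 N or contact force between the fingers and nutmeg2 above 0.3 N or contact force between the fingers and nutmeg3 above 0.3 N).
It fails at once if the mortar is banged down on the scale (over 60 N) (contact force between mortar and platform above 60 N).
It fails at once if a bystander is tipped over or pushed more than 30 mm (angle between any of cruet, spice_jar, tea_glass, sugar_tin's own z axis and vertical above 0.35 rad or distance of any of cruet, spice_jar, tea_glass, sugar_tin, pestle, brush, spoons from where it was at the start of the episode above 0.03 m).
It also fails if it takes over 72 s, if anything falls off the work surface, if the arm or the gripper's body presses on something with over 40 N, if the wrist force passes 120 N, or if a joint passes its speed limit or range.

## Working session

There is one attempt and no reset: what is moved stays moved. The work goes in short steps, Python scripts to look and compute and a shell command to move; the robot and the scene stay as the last step left them, time stands still between calls to the robot, and variables do not carry over. Pictures are saved under pics/ and viewed, and the job is handed in when it is done.

```bash
ls -la; mkdir -p pics; python3 - <<'E'
from bench import monitor, cams, r
import cv2,json
print(monitor.state())
for n in ("scene","top","wrist"):
    c=cams.calibration(n); print(n,{k:(v.tolist() if hasattr(v,'tolist') else v) for k,v in c.items()})
    p,d=cams.grab_frame(n); cv2.imwrite(f"pics/{n}0.png",p[:,:,::-1])
    import numpy as np; np.save(f"pics/{n}0d.npy",d)
E
```

```text
total 12
drwxr-xr-x  3 agent agent 4096 Dec  7 05:41 .
drwxr-xr-x 23 root  root  4096 Dec  7 05:41 ..
drwxr-xr-x  2 agent agent 4096 Dec  7 05:41 pics
{'t': 0.0, 'joint_pos': array([ 1.58410678e+00,  3.59369550e-01,  1.10499113e-02, -3.68866965e-04,
       -1.22408221e+00, -2.88109716e-01]), 'qvel': array([ 0.00032583, -0.00024539, -0.00025612,  0.0014219 , -0.00072719,
        0.00135195]), 'tau': array([ 6.21360687e-04, -5.82716238e+01,  2.93050647e+01,  6.99710146e+00,
        7.03025493e-03, -1.55522353e-04]), 'ee_pos': array([183.04422106, 649.19561141, 225.62662355]), 'eef_rot': array([ 3.13995477e+00, -1.23775661e-04, -2.74924787e-01]), 'ft_force': array([-0.24058766,  0.51739008, -0.29083321]), 'moment': array([-0.02496175,  0.06761919,  0.02912769]), 'gripper_width': 87.44603272220003}
scene {'fx': 384.4704994222714, 'fy': 384.4704994222714, 'cx': 321.50480679552874, 'cy': 201.6387228854724, 'R': [[0.7657242678639993, 0.6431584723340806, 0.00367764449529994], [0.48221996812327445, -0.5703134850518174, -0.6649860382829389], [-0.4255939942566515, 0.5109693809152771, -0.7468467338214233]], 't': [-445.0841127722612, -213.4137391328917, 1523.1228365850818]}
top {'fx': 409.7073255881826, 'fy': 409.7073255881826, 'cx': 314.64590590358443, 'cy': 197.8476893482746, 'R': [[0.010724413542235212, -0.9996854725434978, 0.022670309650690005], [-0.9974997344701376, -0.01227920799580502, -0.06959526408456722], [0.0698517479107003, -0.02186725946429507, -0.9973176807203115]], 't': [-27.110575989565536, 585.9370029293872, 1154.2979049841829]}
wrist {'fx': 276.5654507867512, 'fy': 276.5654507867512, 'cx': 316.27711799412054, 'cy': 196.13959163829324, 'R': [[-0.2709691401268442, -0.9625878942889285, 0.0005204491579645387], [-0.9279588381989851, 0.26136467955100046, 0.2656706586952985], [-0.25586738695525396, 0.07150559454763085, -0.9640637065262242]], 't': [674.9181135080037, -33.70322846166707, 390.0129056907697]}
```

View pics/scene0.png

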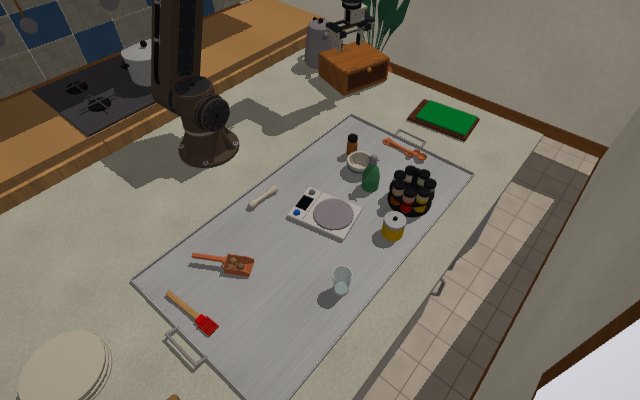

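View pics/top0.png

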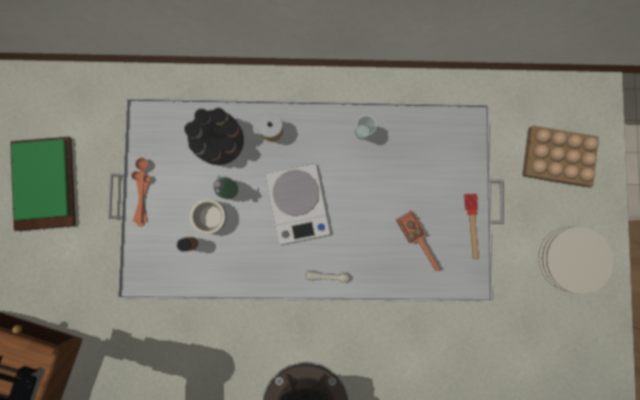

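View pics/wrist0.png

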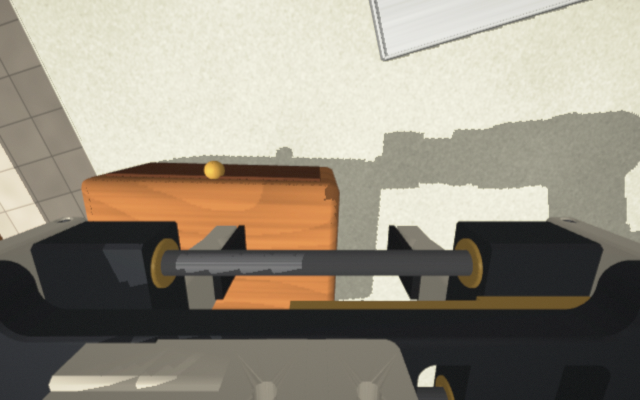

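```bash
cat > h.py <<'E'
import numpy as np, cv2
from bench import monitor, cams, r
def ray(c,u,v):
    R=np.array(c["R"]);t=np.array(c["t"])
    d=R.T@np.array([(u-c["cx"])/c["fx"],(v-c["cy"])/c["fy"],1.0]); return -R.T@t,d
def onz(c,u,v,z):
    o,d=ray(c,u,v); return (o+d*(z-o[2])/d[2])[:2]
def proj(c,X):
    q=np.array(c["R"])@np.array(X,float)+np.array(c["t"]); return q[0]/q[2]*c["fx"]+c["cx"],q[1]/q[2]*c["fy"]+c["cy"]
def pts(c,d):
    v,u=np.mgrid[:d.shape[0],:d.shape[1]]
    P=np.stack([(u-c["cx"])/c["fx"]*d,(v-c["cy"])/c["fy"]*d,d],-1)-np.array(c["t"])
    return P@np.array(c["R"])
E
python3 - <<'E'
from h import *
im=cv2.imread("pics/top0.png");d=np.load("pics/top0d.npy")
c=cams.calibration("top")
P=pts(c,d)
z=P[...,2]
print("table z",np.median(z[350:360,400:500]),"tray z",np.median(z[230:250,330:390]))
cv2.imwrite("pics/topcrop.png",cv2.resize(im[90:310,110:500],None,fx=2,fy=2,interpolation=cv2.INTER_CUBIC))
hm=np.clip(z*1.6,0,255).astype(np.uint8)[90:310,110:500]
cv2.imwrite("pics/hm.png",cv2.resize(cv2.applyColorMap(hm,cv2.COLORMAP_JET),None,fx=2,fy=2,interpolation=cv2.INTER_NEAREST))
E
```

```text
table z -0.4218209080098184 tray z 3.5619967606335363
```

View pics/topcrop.png

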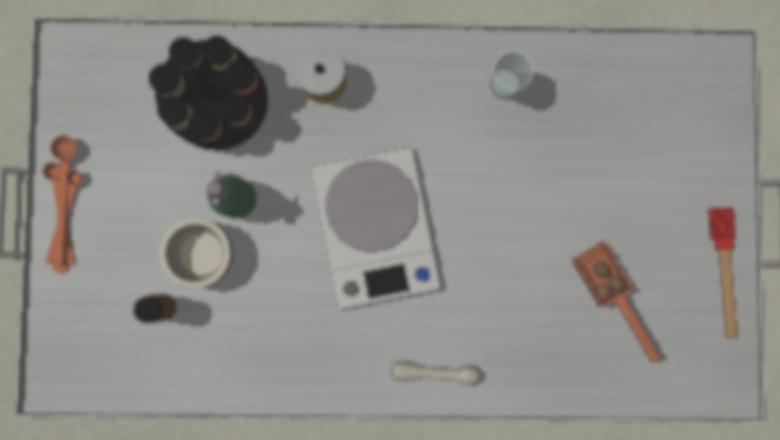

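View pics/hm.png

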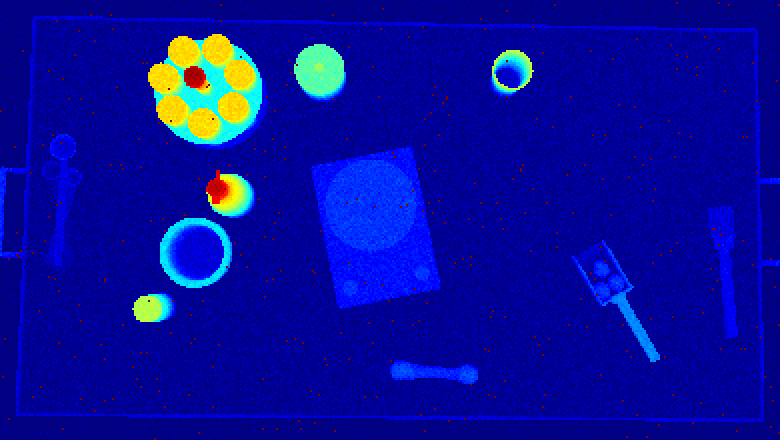

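```bash
python3 - <<'E'
from h import *
im=cv2.imread("pics/top0.png");d=np.load("pics/top0d.npy")
c=cams.calibration("top"); P=pts(c,d); z=P[...,2]
hsv=cv2.cvtColor(im,cv2.COLOR_BGR2HSV)
def circ(box,z0,z1,name):
    u0,v0,u1,v1=[int(b) for b in box]
    Q=P[v0:v1,u0:u1].reshape(-1,3); Q=Q[(Q[:,2]>z0)&(Q[:,2]<z1)]
    (x,y),rad=cv2.minEnclosingCircle(Q[:,:2].astype(np.float32))
    A=np.c_[Q[:,:2]*2,np.ones(len(Q))]
    print(name,len(Q),"mec",round(x),round(y),round(rad),"mean",Q[:,:2].mean(0).round(1),"midrange",((Q[:,:2].max(0)+Q[:,:2].min(0))/2).round(1))
b=lambda x0,y0,x1,y1:(110+x0/2,90+y0/2,110+x1/2,90+y1/2)
circ(b(150,215,240,292),50,62,"mortar rim")
circ(b(190,165,260,222),25,160,"cruet all"); circ(b(190,165,260,222),140,160,"cruet top")
circ(b(125,285,180,330),75,95,"jar cap")
circ(b(285,38,355,104),70,100,"tin"); circ(b(480,40,545,104),60,95,"glass")
circ(b(140,30,275,150),20,140,"carousel")
# scale
m=((z>17)&(z<26)); m[:163,:]=0; m[246:,:]=0; m[:,:262]=0; m[:,335:]=0
Q=P[m][:,:2].astype(np.float32); print("scale rect",cv2.minAreaRect(Q))
bl=cv2.inRange(hsv,(100,90,60),(130,255,255)); bl[:,:250]=0; bl[:,400:]=0
v,u=np.nonzero(bl); print("blue",u.mean(),v.mean(),len(u),onz(c,u.mean(),v.mean(),28))
# depth z 26..31 buttons/platform
m=(z>25.5)&(z<32); m[:163,:]=0; m[:,:262]=0; m[:,335:]=0; m[246:,:]=0
n,l,s,ce=cv2.connectedComponentsWithStats(m.astype(np.uint8))
for i in range(1,n):
    if s[i,4]>15: q=P[l==i]; print("comp",s[i],((q.max(0)+q.min(0))/2).round(1),q.mean(0).round(1))
# scoop handle
m=(z>36)&(z<50); m[:220]=0;m[:,:405]=0;m[:,:]=m; m[:,450:]=0
Q=P[m&(z>37)][:,:2]; vx=cv2.fitLine(Q.astype(np.float32),cv2.DIST_L2,0,.01,.01).ravel(); print("handle",len(Q),vx,Q.min(0),Q.max(0))
m=(z>9)&(z<60); m[:200]=0;m[:,:390]=0;m[:,450:]=0
n,l,s,ce=cv2.connectedComponentsWithStats(m.astype(np.uint8))
i=1+np.argmax(s[1:,4]); Q=P[l==i]; dirn=np.array(vx[:2]); 
a=Q[:,:2]@dirn; print("scoop along",a.min(),a.max(),"n",len(Q)); 
print("pt at max",Q[np.argmax(a)],"min",Q[np.argmin(a)], "lateral",(Q[:,:2]@np.array([-dirn[1],dirn[0]])).min(),(Q[:,:2]@np.array([-dirn[1],dirn[0]])).max(), "line lat",vx[2:]@np.array([-dirn[1],dirn[0]]))
E
```

```text
mortar rim 346 mec 538 266 62 mean [530.1 277.3] midrange [533.1 273.6]
cruet all 440 mec 601 245 47 mean [605.3 223.9] midrange [605.9 242.6]
cruet top 87 mec 613 231 21 mean [611.1 230.7] midrange [612.7 231.7]
jar cap 157 mec 453 331 19 mean [454.  329.6] midrange [453.9 331.1]
tin 460 mec 786 109 35 mean [785.1 108.7] midrange [785.9 109.4]
glass 165 mec 785 -157 28 mean [ 790. -160.] midrange [ 784.9 -157.1]
carousel 2319 mec 755 263 75 mean [749.4 258. ] midrange [755.4 264. ]
scale rect ((570.6829833984375, 29.374977111816406), (209.55699157714844, 149.8309783935547), 12.167318344116211)
blue 320.74074074074076 226.59259259259258 27 [504.16452522 -38.37338163]
comp [ 272  170   48   47 1349] [599.3  34.5  28.7] [601.4  36.2  28.2]
comp [317 223   8   7  39] [505.8 -37.7  28.8] [505.3 -37.6  28.2]
comp [281 230   8   8  37] [483.6  64.   28.4] [483.7  63.7  28.2]
handle 195 [   0.86052006    0.5094165   434.77463    -339.168     ] [ 386.25911104 -372.00513251] [ 486.43137082 -304.49700668]
scoop along 146.3830880694868 327.74127393512066 n 612
pt at max [ 530.98576606 -253.5894041    25.2698306 ] min [ 389.28481528 -370.23594404   42.65420068] lateral -539.9967421178087 -487.52381592084276 line lat -513.3423
```

```bash
python3 - <<'E'
from h import *
d=np.load("pics/top0d.npy")
c=cams.calibration("top"); P=pts(c,d); z=P[...,2]
im=cv2.imread("pics/top0.png")
Q=P[197:236,188:229].reshape(-1,3); Q=Q[(Q[:,2]>53)&(Q[:,2]<60)]
Q=Q[np.hypot(Q[:,0]-533,Q[:,1]-275)<60]
from scipy.optimize import least_squares
def fit(Q,R):
    f=lambda p:np.hypot(Q[:,0]-p[0],Q[:,1]-p[1])-R
    s=least_squares(f,Q[:,:2].mean(0),loss="soft_l1",f_scale=2); return s.x,np.abs(s.fun).mean()
print("mortar",fit(Q,44.5),len(Q))
Q=P[170:202,205:240].reshape(-1,3)
for a,b in((20,50),(50,70),(70,90),(90,110),(110,130),(130,145),(145,165)):
    q=Q[(Q[:,2]>a)&(Q[:,2]<b)]; print(a,b,len(q),q.mean(0).round(1) if len(q) else 0, q.min(0).round(),q.max(0).round())
q=Q[(Q[:,2]>20)&(Q[:,2]<80)]; print("cruet fit r30",fit(q,30))
E
```

```text
mortar (array([530.66302943, 276.96723029]), np.float64(2.259560383147366)) 288
20 50 43 [598.7 212.9  35.4] [573. 202.  21.] [632. 261.  50.]
50 70 87 [592.5 234.6  60. ] [571. 201.  51.] [638. 284.  70.]
70 90 87 [606.6 218.6  80.2] [584. 204.  71.] [637. 255.  90.]
90 110 121 [607.4 223.   98.4] [588. 208.  90.] [632. 252. 110.]
110 130 15 [607.7 222.1 117.1] [598. 219. 110.] [622. 231. 130.]
130 145 51 [608.  228.5 139.8] [592. 219. 131.] [633. 243. 145.]
145 165 55 [612.1 230.6 148.6] [602. 222. 145.] [633. 242. 155.]
cruet fit r30 (array([610.31105334, 234.23760992]), np.float64(5.40576887091303))
```

```bash
python3 -m jog '[[0.8,-1,0,-0.4],[0.8,-1,0,-0.4],[0.8,-1,0,-0.4],[0.8,-1,0,-0.4],[0.8,-1,0,-0.4],[0.8,-1,0,-0.4],[0.8,-1,0,-0.4],[0.8,-1,0,-0.4],[0.8,-1,0,-0.4],[0.8,-1,0,-0.4]]' -0.1; python3 -m jog '[[0.8,-1,0,0],[0.8,-1,0,0],[0.8,-1,0,0],[0.8,-1,0,0],[0.8,-1,0,0],[0.8,-1,0,0],[0.8,-1,0,0],[0.8,-1,0,0],[0.8,-1,0,0],[0,0,0,0]]'
```

```text
t: 1.15
ee_pos: [343.9, 448.3, 226.5]
eef_rot: [3.142, 0.0, -0.556]
ft_force: [0.1, 0.0, -0.2]
gripper_width: 39.6
t: 2.15
ee_pos: [488.3, 267.2, 226.4]
eef_rot: [3.141, -0.0, -0.557]
ft_force: [-0.6, 0.4, 1.1]
gripper_width: 39.5
```

```bash
python3 - <<'E'
from h import *
c=cams.calibration("wrist"); p,d=cams.grab_frame("wrist"); cv2.imwrite("pics/w1.png",p[:,:,::-1]); np.save("pics/w1d.npy",d)
P=pts(c,d); Q=P.reshape(-1,3)
from scipy.optimize import least_squares
def fit(Q,R,g):
    f=lambda q:np.hypot(Q[:,0]-q[0],Q[:,1]-q[1])-R
    s=least_squares(f,g,loss="soft_l1",f_scale=2); return s.x.round(1),np.abs(s.fun).mean()
m=(Q[:,2]>53)&(Q[:,2]<60)&(np.hypot(Q[:,0]-531,Q[:,1]-277)<56)
print(m.sum(),fit(Q[m],44.5,[531,277]))
for n,g,R,lo,hi in(("cruet",(608,231),30,15,80),("jar",(454,331),20,15,80)):
    m=(Q[:,2]>lo)&(Q[:,2]<hi)&(np.hypot(Q[:,0]-g[0],Q[:,1]-g[1])<R+8)
    print(n,m.sum(),fit(Q[m],R,g) if m.sum()>20 else None)
E
```

```text
1814 (array([529.2, 278.1]), np.float64(2.3114426135552963))
cruet 566 (array([611.5, 232.7]), np.float64(1.4514008292327762))
jar 518 (array([451.4, 333. ]), np.float64(0.886893550961242))
```

View pics/w1.png

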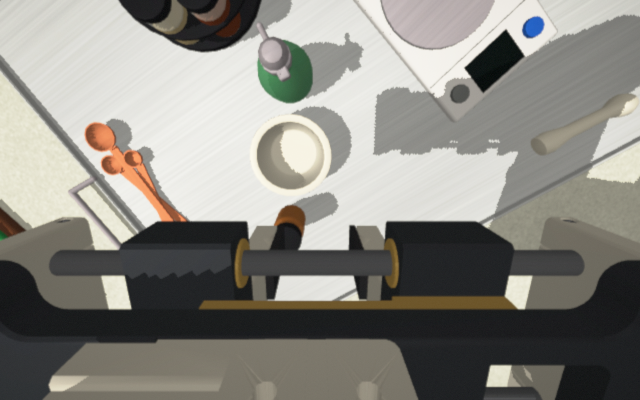

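```bash
python3 -m jog '[[0.46,-0.68,0,0],[0.46,-0.68,-0.5,0],[0,0,-1,0],[0,0,-1,0],[0,0,-1,0],[0,0,-1,0],[0,0,-1,0],[0,0,-1,0],[0,0,-0.5,0],[0,0,0,0]]'; python3 - <<'E'
from h import *
p,d=cams.grab_frame("wrist"); cv2.imwrite("pics/w2.png",p[:,:,::-1])
E
```

```text
t: 3.2
ee_pos: [504.6, 242.0, 85.3]
eef_rot: [3.139, 0.001, -0.554]
ft_force: [0.6, 0.8, -0.1]
gripper_width: 39.4
```

View pics/w2.png

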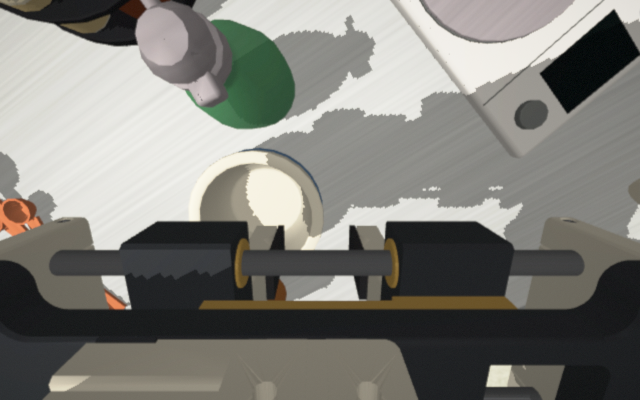

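```bash
python3 -m jog '[[0.1,-0.1,-0.8,0],[0,0,-0.8,0],[0,0,-0.8,0],[0,0,-0.4,0],[0,0,0,0]]';python3 -m jog '[[0,0,0,0],[0,0,0,0],[0,0,0,0],[0,0,0,0],[0,0,0,0]]' -1
```

```text
t: 3.75
ee_pos: [507.5, 240.4, 30.4]
eef_rot: [3.141, 0.0, -0.554]
ft_force: [-0.4, -0.1, -0.3]
gripper_width: 39.3
t: 4.25
ee_pos: [508.2, 240.9, 31.4]
eef_rot: [-3.14, -0.001, -0.554]
ft_force: [-1.7, -1.2, 9.1]
gripper_width: 9.6
```

```bash
python3 -m jog '[[0,0,0.2,0],[0,0,0.3,0],[0,0,0.5,0],[0,0,0.8,0],[0,0,1,0],[0,0,1,0],[0,0,1,0],[0,0,0,0]]'; python3 - <<'E'
from h import *
p,d=cams.grab_frame("wrist"); cv2.imwrite("pics/w3.png",p[:,:,::-1])
E
```

```text
t: 5.05
ee_pos: [508.4, 241.0, 129.4]
eef_rot: [-3.138, -0.001, -0.554]
ft_force: [0.1, 0.2, -2.5]
gripper_width: 8.8
```

View pics/w3.png

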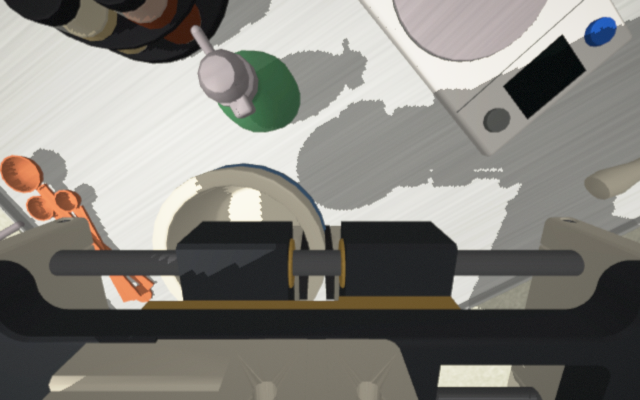

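```bash
python3 -m jog '[[-0.375,-1,0,0],[-0.375,-1,0,0],[-0.375,-1,0,0],[-0.375,-1,0,0],[0.55,-0.9,0,0],[0.55,-0.9,0,0],[0.55,-0.9,0,0],[0.55,-0.9,0,0],[0.55,-0.9,0,0],[0.55,-0.9,0,0]]'; python3 -m jog '[[0.55,-0.9,0,0],[0.55,-0.9,0,0],[0.55,-0.9,0,0],[0,0,0,0],[0,0,0,0],[0,0,0,0]]'; python3 - <<'E'
from h import *
from scipy.optimize import least_squares
print(monitor.state()["ee_pos"])
p,d=cams.grab_frame("top"); cv2.imwrite("pics/t3.png",p[:,:,::-1]); 
p,d=cams.grab_frame("scene"); cv2.imwrite("pics/s3.png",cv2.resize(p[120:280,200:450,::-1],None,fx=3,fy=3,interpolation=cv2.INTER_CUBIC)); 
c=cams.calibration("wrist"); p,d=cams.grab_frame("wrist"); cv2.imwrite("pics/w4.png",p[:,:,::-1]); np.save("pics/w4d.npy",d)
E
```

```text
t: 6.1
ee_pos: [543.2, 50.8, 126.2]
eef_rot: [3.141, 0.001, -0.554]
ft_force: [-0.1, 0.5, -4.3]
gripper_width: 8.6
t: 6.7
ee_pos: [575.9, -1.6, 126.3]
eef_rot: [3.141, 0.001, -0.554]
ft_force: [0.9, -0.0, -3.0]
gripper_width: 8.8
[575.90241516  -1.64910686 126.30854267]
```

View pics/s3.png

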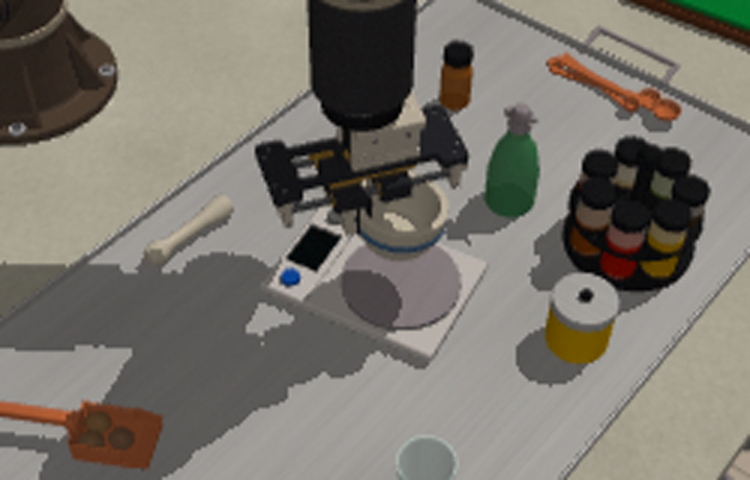

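View pics/w4.png

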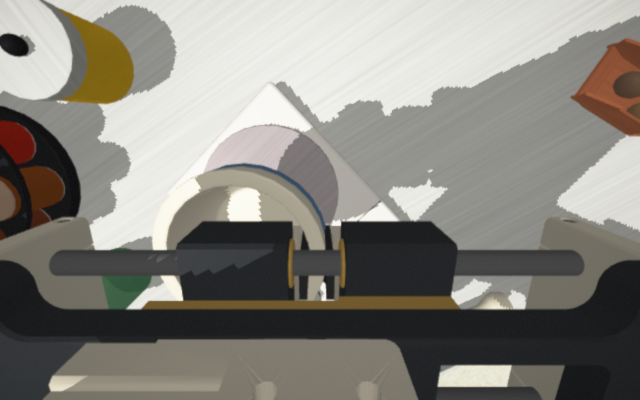

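```bash
python3 - <<'E'
from h import *
from scipy.optimize import least_squares
c=cams.calibration("wrist"); d=np.load("pics/w4d.npy"); p=cv2.imread("pics/w4.png")
P=pts(c,d); 
Q=P[160:225,150:290].reshape(-1,3); Q=Q[(Q[:,2]>140)&(Q[:,2]<165)&(np.hypot(Q[:,0]-599,Q[:,1]-36)<60)]
print(len(Q),Q[:,2].max(),np.percentile(Q[:,2],[5,50,95]))
Q=Q[Q[:,2]>146]
f=lambda q:np.hypot(Q[:,0]-q[0],Q[:,1]-q[1])-44.5
s=least_squares(f,[599,36],loss="soft_l1",f_scale=2); print(s.x,np.abs(s.fun).mean(),Q[:,2].mean(), np.linalg.lstsq(np.c_[Q[:,:2]-[599,36],np.ones(len(Q))],Q[:,2],rcond=None)[0])
m=(P[...,2]>25.5)&(P[...,2]<31)&(np.hypot(P[...,0]-601,P[...,1]-36)<80)
Q=P[m]; e=Q[np.hypot(Q[:,0]-601,Q[:,1]-36)>55]; print(len(Q)); hull=cv2.convexHull(Q[:,:2].astype(np.float32))[:,0]
h=hull[hull@np.array([.53,.85])>0]
g=lambda q:np.hypot(hull[:,0]-q[0],hull[:,1]-q[1])-66
s=least_squares(g,[601,36],loss="soft_l1",f_scale=1); print("platform",s.x,s.fun.round(1))
E
```

```text
2912 153.05182087050312 [143.13276771 147.96891008 151.21146491]
[597.47693481  36.18814732] 2.1454942238018955 148.69638964893664 [-5.64224713e-02 -5.25594831e-02  1.49611291e+02]
5524
platform [600.50342371  37.13406648] [ 0.1 -0.2  0.1 -0.4 -0.5 -0.4 -0.6 -0.5 -0.7 -1.2 -4.4 -0.9 -0.8 -0.3
 -0.4 -0.1 -0.   0.   0.  -0.1  0.  -0.2 -0.3 -0.1 -0.2  0.2  0.1 -0.1
  0.1  0.  -0.   0.1  0.2 -0.   0.3  0.1 -0.1 -0.1  0.   0.   0. ]
```

```bash
python3 -m jog '[[0.15,0,-0.5,0],[0,0,-0.8,0],[0,0,-0.7,0],[0,0,-0.5,0],[0,0,-0.3,0],[0,0,-0.1,0],[0,0,-0.1,0],[0,0,0,0]]';python3 -m jog '[[0,0,-0.1,0],[0,0,-0.1,0],[0,0,-0.1,0]]'; python3 -m jog '[[0,0,-0.1,0],[0,0,-0.1,0],[0,0,0,0]]'
```

```text
t: 7.65
ee_pos: [579.9, -1.5, 66.8]
eef_rot: [-3.141, -0.0, -0.554]
ft_force: [-0.3, 0.4, -3.6]
gripper_width: 9.3
t: 7.95
ee_pos: [579.7, -1.6, 60.7]
eef_rot: [-3.141, -0.0, -0.554]
ft_force: [-1.7, -3.5, 2.2]
gripper_width: 8.5
t: 8.25
ee_pos: [579.4, -2.9, 58.1]
eef_rot: [3.14, -0.001, -0.554]
ft_force: [-6.1, -6.5, 13.6]
gripper_width: 9.3
```

```bash
python3 -m jog '[[0,0,-0.06,0],[0,0,-0.04,0],[0,0,0,0]]'; python3 -m jog '[[0,0,0,0],[0,0,0,0],[0,0,0,0],[0,0,0,0]]' -0.5; python3 - <<'E'
from h import *
p,d=cams.grab_frame("wrist"); cv2.imwrite("pics/w5.png",p[:,:,::-1])
E
```

```text
t: 8.55
ee_pos: [579.2, -3.4, 56.4]
eef_rot: [3.14, -0.001, -0.554]
ft_force: [-7.8, -8.9, 16.1]
gripper_width: 9.7
t: 8.95
ee_pos: [579.9, -1.3, 54.6]
eef_rot: [-3.141, -0.0, -0.554]
ft_force: [-0.3, -0.2, -0.0]
gripper_width: 21.7
```

View pics/w5.png

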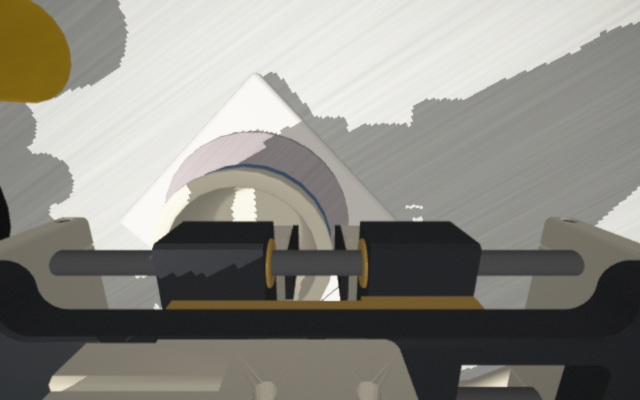

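```bash
python3 -m jog '[[0,0,0.2,0],[0,0,0.5,0],[0,0,0.8,0],[0,0,1,0],[0,0,1,0],[0,0,1,0],[-0.75,-0.36,0,0],[-0.75,-0.36,0,0],[-0.75,-0.36,0,0],[-0.75,-0.36,0,0]]'; python3 -m jog '[[-0.75,-0.36,0,0],[0,0,0,0],[0,0,0,0],[0,0,0,0]]' -1; python3 - <<'E'
from h import *
from scipy.optimize import least_squares
print(monitor.state()["ee_pos"])
c=cams.calibration("wrist"); p,d=cams.grab_frame("wrist"); cv2.imwrite("pics/w6.png",p[:,:,::-1]); 
P=pts(c,d)
Q=P[:225].reshape(-1,3); 
for g0 in ([601,36],):
    q=Q[(Q[:,2]>77)&(Q[:,2]<84)&(np.hypot(Q[:,0]-601,Q[:,1]-36)<60)]
    f=lambda k:np.hypot(q[:,0]-k[0],q[:,1]-k[1])-44.5
    s=least_squares(f,g0,loss="soft_l1",f_scale=2); print("mortar",len(q),s.x,np.abs(s.fun).mean(),np.linalg.lstsq(np.c_[q[:,:2]-g0,np.ones(len(q))],q[:,2],rcond=None)[0])
hsv=cv2.cvtColor(p,cv2.COLOR_RGB2HSV); m=cv2.inRange(hsv,(105,120,60),(125,255,255)); m[225:]=0
n,l,st,ce=cv2.connectedComponentsWithStats(m)
for i in range(1,n):
    if st[i,4]>60: print(st[i],ce[i],onz(c,*ce[i],28))
E
```

```text
t: 10.0
ee_pos: [519.2, -30.5, 145.5]
eef_rot: [-3.141, -0.001, -0.554]
ft_force: [-0.1, -0.5, -0.0]
gripper_width: 21.7
t: 10.4
ee_pos: [505.2, -37.4, 144.9]
eef_rot: [-3.141, -0.001, -0.554]
ft_force: [0.1, 0.4, 0.7]
gripper_width: 0.7
[505.20122116 -37.37148024 144.94344753]
mortar 4144 [599.00924473  32.49138434] 2.353336977087505 [-1.08085661e-03 -1.24400952e-03  8.05187063e+01]
[308 182  19  20 305] [316.99016393 191.36393443] [504.89410813 -37.52908369]
```

View pics/w6.png

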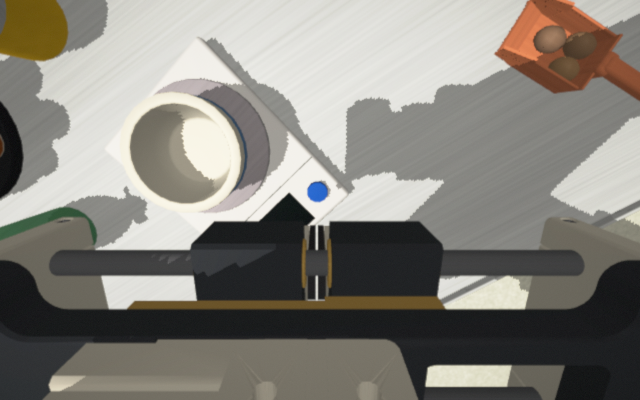

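```bash
python3 -m jog '[[0,0,-1,0],[0,0,-1,0],[0,0,-1,0],[0,0,-1,0],[0,0,-1,0],[0,0,-0.6,0],[0,0,0,0]]'; python3 -m jog '[[0,0,-0.15,0],[0,0,-0.15,0],[0,0,-0.15,0],[0,0,0,0],[0,0,0,0]]'
```

```text
t: 11.15
ee_pos: [503.7, -37.7, 30.9]
eef_rot: [3.139, 0.002, -0.554]
ft_force: [-0.1, 0.2, -0.7]
gripper_width: 0.3
t: 11.65
ee_pos: [505.5, -37.3, 24.4]
eef_rot: [-3.14, -0.001, -0.554]
ft_force: [-0.0, -0.1, 3.5]
gripper_width: 0.4
```

```bash
python3 -m jog '[[0,0,-0.1,0],[0,0,-0.05,0],[0,0,0,0],[0,0,0,0]]'
```

```text
t: 12.05
ee_pos: [505.6, -37.3, 23.6]
eef_rot: [-3.14, -0.002, -0.553]
ft_force: [-10.4, 3.3, 34.3]
gripper_width: 0.2
```

```bash
python3 -m jog '[[0,0,0.3,0],[0,0,1,0],[0,0,1,0],[0,0,1,0],[0,0,1,0],[0,0,1,0.8],[0,0,1,0.8],[-0.3,-1,0,1],[-0.3,-1,0,1],[-0.3,-1,0,1]]' -0.3;python3 -m jog '[[-0.3,-1,0,1],[-0.3,-1,0,1],[-0.3,-1,0,1],[-0.3,-1,0,1],[-0.3,-1,0,1],[-0.3,-1,0,1],[-0.3,-1,0,1],[-0.3,-1,0,1],[-0.3,-1,0,1],[-0.3,-1,0,1]]';python3 -m jog '[[-0.3,-1,0,1],[-0.3,-1,0,0],[0,0,0,0],[0,0,0,0]]'
python3 - <<'E'
from h import *
print(monitor.state()["ee_pos"])
c=cams.calibration("wrist"); p,d=cams.grab_frame("wrist"); cv2.imwrite("pics/w7.png",p[:,:,::-1]); np.save("pics/w7d.npy",d)
p,d=cams.grab_frame("top"); cv2.imwrite("pics/t7.png",p[:,:,::-1]); np.save("pics/t7d.npy",d)
import pickle; pickle.dump(c,open("w7c.pkl","wb"))
E
```

```text
t: 13.05
ee_pos: [486.2, -98.0, 146.8]
eef_rot: [-3.141, -0.001, -0.23]
ft_force: [0.0, -0.3, -0.1]
gripper_width: 30.7
t: 14.05
ee_pos: [426.1, -298.3, 146.6]
eef_rot: [-3.142, -0.0, 0.468]
ft_force: [-0.4, 0.3, -0.2]
gripper_width: 30.5
t: 14.45
ee_pos: [414.2, -337.7, 146.4]
eef_rot: [-3.141, 0.0, 0.534]
ft_force: [-0.3, -0.6, 0.1]
gripper_width: 30.5
[ 414.15671168 -337.6838869   146.38183972]
```

View pics/w7.png

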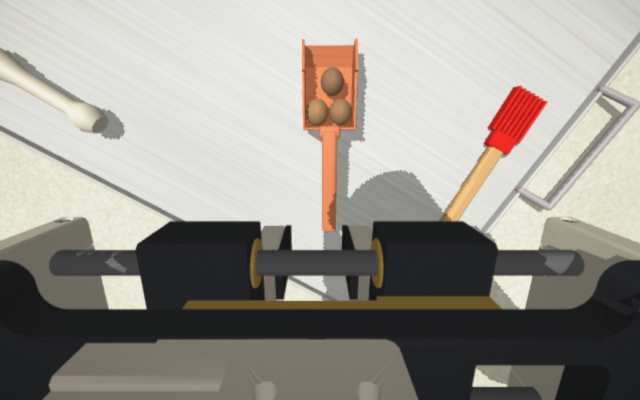

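View pics/t7.png

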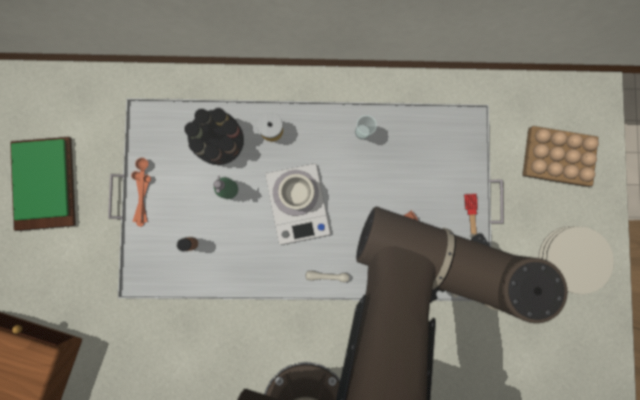

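```bash
python3 - <<'E'
from h import *
import pickle
c=pickle.load(open("w7c.pkl","rb")); d=np.load("pics/w7d.npy"); p=cv2.imread("pics/w7.png"); P=pts(c,d)
H=P[140:228,315:342].reshape(-1,3); H=H[(H[:,2]>34)&(H[:,2]<50)]
vx,vy,x,y=cv2.fitLine(H[:,:2].astype(np.float32),cv2.DIST_HUBER,0,.01,.01).ravel()
if vx<0: vx,vy=-vx,-vy
dr=np.array([vx,vy]); n=np.array([-vy,vx]); a=H[:,:2]@dr
print(len(H),"yaw",np.arctan2(vy,vx),"lat",np.array([x,y])@n,"z",np.median(H[:,2]),"handle min/max along",np.percentile(a,[0.5,99.5]), "handle width",np.percentile(H[:,:2]@n,[1,99]))
B=P[35:135,295:365].reshape(-1,3); B=B[(B[:,2]>8)&(B[:,2]<45)]; b=B[:,:2]@dr; print("basin along",np.percentile(b,[.5,99.5]),"lat",np.percentile(B[:,:2]@n,[1,99]))
hsv=cv2.cvtColor(p,cv2.COLOR_BGR2HSV)
m=np.zeros(d.shape,bool); m[85:222,430:550]=1; Q=P[m&(P[...,2]>9)&(P[...,2]<25)]; print("brush",len(Q),Q[Q[:,0].argmin()])
u,w,_=0,0,0
n2=Q[:,:2]@n; al=Q[:,:2]@dr; i=al.argmin(); print("brush lowest along",al[i],"lat",n2[i])
E
```

```text
1280 yaw 0.54169697 lat -514.3936 z 42.52649964975821 handle min/max along [147.08401523 234.05999217] handle width [-521.37295356 -507.61774878]
basin along [240.07388146 320.73680001] lat [-539.90150397 -490.02127722]
brush 4434 [ 451.06384172 -475.50612122   11.71130384]
brush lowest along 140.18758687582897 lat -700.9368261566552
```

```bash
python3 -m jog '[[0,-0.66,-0.5,0.1],[0,0,-1,0],[0,0,-1,0],[0,0,-1,0],[0,0,-1,0],[0,0,-0.8,0],[0,0,-0.6,0],[0,0,-0.2,0],[0,0,0,0]]'; python3 -m jog '[[0,0,0,0],[0,0,0,0],[0,0,0,0],[0,0,0,0]]' -1
```

```text
t: 15.45
ee_pos: [414.6, -350.4, 24.3]
eef_rot: [-3.141, 0.001, 0.543]
ft_force: [-0.2, 0.5, 0.6]
gripper_width: 30.5
t: 15.85
ee_pos: [415.0, -351.0, 25.1]
eef_rot: [3.141, -0.001, 0.542]
ft_force: [-0.3, -0.2, 0.8]
gripper_width: 13.7
```

```bash
python3 -m jog '[[0,0,0.2,0],[0,0,0.2,0],[0,0,0.2,0],[0,0,0,0],[0,0,0,0]]'; cat > sc.py <<'E'
from h import *
def scoop(tag,view=False):
    s=monitor.state(); c=cams.calibration("wrist"); p,d=cams.grab_frame("wrist"); cv2.imwrite(f"pics/{tag}.png",p[:,:,::-1]); P=pts(c,d)
    t=s["ee_pos"]; yaw=s["eef_rot"][2]; dr=np.array([np.cos(yaw),np.sin(yaw)]); n=np.array([-dr[1],dr[0]])
    hsv=cv2.cvtColor(p,cv2.COLOR_RGB2HSV); m=cv2.inRange(hsv,(3,110,40),(16,255,255))>0; m[225:]=0
    Q=P[m]; rel=Q[:,:2]-t[:2]; a=rel@dr; l=rel@n; zz=Q[:,2]-t[2]
    h=(abs(l)<6)&(a>10)&(a<62)&(abs(zz)<60)
    k=np.polyfit(a[h],zz[h],1); f=(a>85)&(a<175)&(abs(l)<40)
    print(tag,"t",round(s["t"],2),"tcp",t.round(1),"w",round(s["gripper_width"],2),"Fz",round(s["ft_force"][2],2),"handle n",h.sum(),"pitch(down+)",round(-np.arctan(k[0]),3),"z of handle top rel tcp at 0",round(k[1],1),"lip end",a[f].max().round(1) if f.any() else None, "lat",np.median(l[h]).round(1))
E
python3 -c "
from sc import *
scoop('w8')"
```

```text
t: 16.35
ee_pos: [414.5, -350.7, 36.7]
eef_rot: [3.141, -0.0, 0.542]
ft_force: [-0.0, 0.0, -1.5]
gripper_width: 13.7
w8 t 16.35 tcp [ 414.5 -350.7   36.7] w 13.7 Fz -1.52 handle n 1920 pitch(down+) 0.008 z of handle top rel tcp at 0 17.4 lip end 135.7 lat 0.2
```

View pics/w8.png

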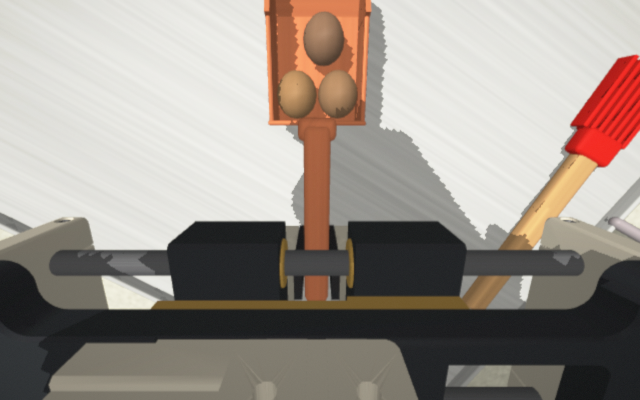

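```bash
python3 -m jog '[[0,0,0,0],[0,0,0,0]]' -0.72; python3 -m jog '[[0,0,0,0],[0,0,0,0]]' -0.70;  python3 -c "
from sc import *
scoop('w9')"
```

```text
t: 16.6
ee_pos: [414.5, -350.7, 36.4]
eef_rot: [-3.141, 0.0, 0.542]
ft_force: [-1.2, -0.4, -1.9]
gripper_width: 13.9
t: 16.8
ee_pos: [414.6, -350.7, 36.5]
eef_rot: [-3.142, 0.0, 0.542]
ft_force: [0.0, -0.1, -1.2]
gripper_width: 13.6
w9 t 16.8 tcp [ 414.6 -350.7   36.5] w 13.58 Fz -1.22 handle n 1916 pitch(down+) 0.008 z of handle top rel tcp at 0 17.3 lip end 135.6 lat -0.2
```

```bash
python3 -m jog '[[0,0,0,0],[0,0,0,0]]' -0.69;  python3 -c "
from sc import *
scoop('w10')"; python3 -m jog '[[0,0,0,0],[0,0,0,0]]' -0.686;  python3 -c "
from sc import *
scoop('w11')"
```

```text
t: 17.05
ee_pos: [414.5, -350.7, 36.5]
eef_rot: [-3.142, 0.0, 0.542]
ft_force: [0.8, -0.0, -1.9]
gripper_width: 14.1
w10 t 17.05 tcp [ 414.5 -350.7   36.5] w 14.08 Fz -1.92 handle n 1923 pitch(down+) 0.009 z of handle top rel tcp at 0 17.3 lip end 135.4 lat 0.2
t: 17.3
ee_pos: [414.6, -350.8, 36.6]
eef_rot: [3.141, -0.0, 0.542]
ft_force: [-0.3, -0.4, -0.4]
gripper_width: 13.9
w11 t 17.3 tcp [ 414.6 -350.8   36.6] w 13.91 Fz -0.41 handle n 1871 pitch(down+) 0.089 z of handle top rel tcp at 0 17.3 lip end 138.9 lat 0.3
```

```bash
python3 -m jog '[[0,0,-0.2,0],[0,0,-0.2,0],[0,0,-0.18,0],[0,0,0,0]]'; python3 -m jog '[[0,0,0,0],[0,0,0,0],[0,0,0,0]]' -1; python3 -c "
from sc import *
scoop('w12')
d=np.load('pics/t7d.npy');c=cams.calibration('top');P=pts(c,d);Q=P[165:225,265:330].reshape(-1,3);Q=Q[(Q[:,2]>76)&(Q[:,2]<86)]
from scipy.optimize import least_squares
s=least_squares(lambda k:np.hypot(Q[:,0]-k[0],Q[:,1]-k[1])-44.5,[600,35],loss='soft_l1');print('mortar top cam',s.x,len(Q))
"
```

```text
t: 17.75
ee_pos: [414.4, -350.8, 24.4]
eef_rot: [-3.141, 0.0, 0.542]
ft_force: [1.0, -1.0, 0.0]
gripper_width: 13.9
t: 18.05
ee_pos: [414.6, -350.6, 24.9]
eef_rot: [-3.141, -0.0, 0.542]
ft_force: [-0.1, 0.4, -1.2]
gripper_width: 13.8
w12 t 18.05 tcp [ 414.6 -350.6   24.9] w 13.81 Fz -1.2 handle n 1909 pitch(down+) -0.008 z of handle top rel tcp at 0 17.3 lip end 134.9 lat 0.3
mortar top cam [600.55138236  32.71300074] 319
```

```bash
python3 -m jog '[[0,0,0.2,0],[0,0,0.5,0],[0,0,0.7,0],[0,0,0.9,0],[0,0,0.9,0],[0,0,0.8,0],[0,0,0.6,0],[0,0,0.3,0],[0,0,0.1,0],[0,0,0,0]]'; python3 -m jog '[[0.02,0.1,0,0],[0.04,0.2,0,0],[0.06,0.3,0,0],[0.08,0.4,0,0],[0.1,0.5,0,0],[0.11,0.6,0,0],[0.13,0.7,0,0],[0.13,0.7,0,0],[0.13,0.7,0,0],[0.13,0.7,0,0]]';  python3 -m jog '[[0.13,0.7,0,0],[0.13,0.7,0,0],[0.13,0.7,0,0],[0.13,0.7,0,0],[0.13,0.7,0,0],[0.13,0.7,0,0],[0.13,0.7,0,0],[0.13,0.7,0,0],[0.13,0.7,0,0],[0.13,0.7,0,0]]'; python3 -m jog '[[0.13,0.7,0,0],[0.12,0.6,0,0],[0.11,0.5,0,0],[0.1,0.4,0,0],[0.09,0.3,0,0],[0.07,0.3,0,0],[0.05,0.2,0,0],[0.03,0.1,0,0],[0.02,0,0,0],[0,0,0,0]]'; python3 -c "
from sc import *
scoop('w13')
p,d=cams.grab_frame('scene'); cv2.imwrite('pics/s13.png',cv2.resize(p[120:280,200:450,::-1],None,fx=3,fy=3,interpolation=cv2.INTER_CUBIC))"
```

```text
t: 19.1
ee_pos: [414.4, -350.6, 124.8]
eef_rot: [-3.141, -0.0, 0.542]
ft_force: [0.5, -0.1, -1.7]
gripper_width: 13.4
t: 20.1
ee_pos: [433.4, -251.3, 125.1]
eef_rot: [3.141, -0.0, 0.543]
ft_force: [-0.9, 0.3, -1.7]
gripper_width: 13.7
t: 21.1
ee_pos: [459.1, -111.3, 125.1]
eef_rot: [3.142, -0.0, 0.543]
ft_force: [-0.3, -0.3, -1.4]
gripper_width: 14.1
t: 22.1
ee_pos: [473.6, -50.9, 124.9]
eef_rot: [3.142, 0.0, 0.542]
ft_force: [0.4, -0.2, -2.7]
gripper_width: 13.9
w13 t 22.1 tcp [473.6 -50.9 124.9] w 13.93 Fz -2.7 handle n 1905 pitch(down+) -0.004 z of handle top rel tcp at 0 17.4 lip end 135.0 lat 0.3
```

View pics/w13.png

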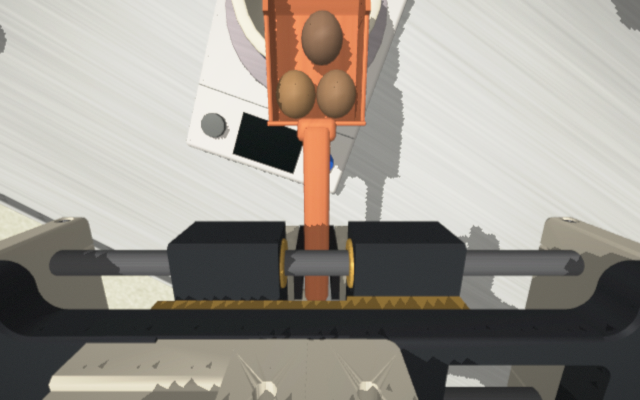

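View pics/s13.png

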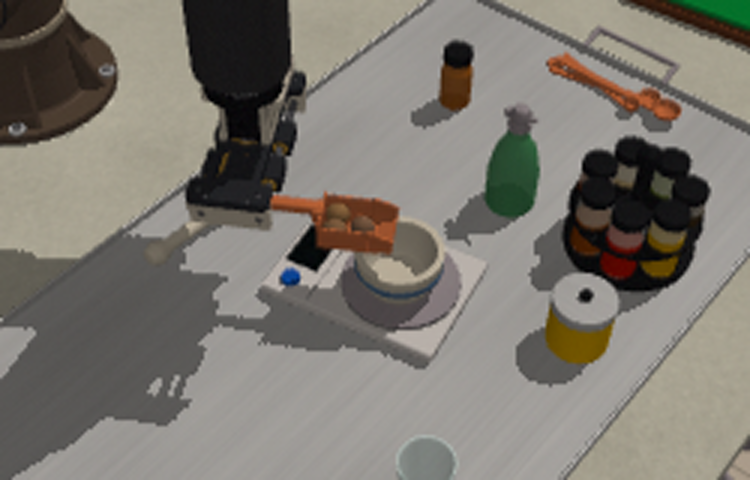

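```bash
python3 -m jog '[[-0.02,0.1,-0.1,0],[-0.03,0.13,-0.2,0],[-0.02,0.1,-0.3,0],[0,0,-0.25,0],[0,0,-0.15,0],[0,0,-0.05,0],[0,0,0,0]]'; python3 -m jog '[[0,0,0,0],[0,0,0,0],[0,0,0,0]]' -0.687; python3 -c "
from sc import *
scoop('w14')
p,d=cams.grab_frame('scene'); cv2.imwrite('pics/s14.png',cv2.resize(p[120:280,200:450,::-1],None,fx=3,fy=3,interpolation=cv2.INTER_CUBIC))"
```

```text
t: 22.9
ee_pos: [472.1, -44.2, 103.8]
eef_rot: [-3.142, 0.0, 0.542]
ft_force: [0.7, -0.1, -1.5]
gripper_width: 13.6
t: 23.2
ee_pos: [472.3, -44.1, 104.1]
eef_rot: [3.141, -0.0, 0.542]
ft_force: [0.2, 0.2, -1.3]
gripper_width: 13.9
w14 t 23.2 tcp [472.3 -44.1 104.1] w 13.86 Fz -1.28 handle n 1906 pitch(down+) -0.005 z of handle top rel tcp at 0 17.3 lip end 148.4 lat 0.3
```

View pics/s14.png

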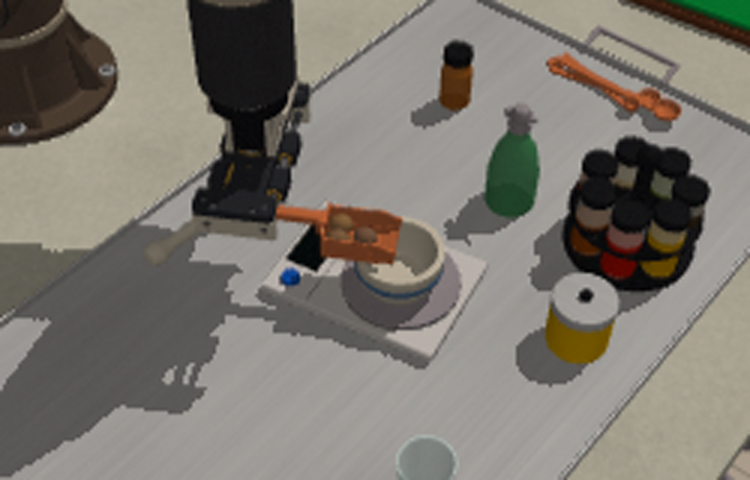

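```bash
python3 -m jog '[[0,0,0,0],[0,0,0,0]]' -0.686; python3 -c "
from sc import *
scoop('w15')"
```

```text
t: 23.5
ee_pos: [472.2, -44.1, 104.0]
eef_rot: [3.142, -0.0, 0.542]
ft_force: [-1.3, 0.5, -0.6]
gripper_width: 13.6
w15 t 23.5 tcp [472.2 -44.1 104. ] w 13.64 Fz -0.58 handle n 1908 pitch(down+) 0.02 z of handle top rel tcp at 0 17.4 lip end 147.1 lat 0.2
```

```bash
python3 -m jog '[[0.08,0.05,0.2,0],[0.08,0.05,0.2,0],[0,0,0,0]]'; python3 -c "
from sc import *
scoop('w16')"
```

```text
t: 23.85
ee_pos: [476.2, -41.9, 112.7]
eef_rot: [3.141, -0.001, 0.542]
ft_force: [0.1, -0.2, -0.7]
gripper_width: 13.8
w16 t 23.85 tcp [476.2 -41.9 112.7] w 13.83 Fz -0.68 handle n 1850 pitch(down+) 0.091 z of handle top rel tcp at 0 17.2 lip end 151.7 lat 0.3
```

```bash
python3 -m jog '[[0.105,0.063,0.28,0],[0.105,0.063,0.28,0],[0.13,0.08,0.265,0],[0.13,0.08,0.265,0],[0,0,0,0]]'; python3 -c "
from sc import *
scoop('w17')
p,d=cams.grab_frame('scene'); cv2.imwrite('pics/s17.png',cv2.resize(p[120:280,200:450,::-1],None,fx=3,fy=3,interpolation=cv2.INTER_CUBIC))"
```

```text
t: 24.4
ee_pos: [485.8, -36.1, 134.7]
eef_rot: [3.141, -0.002, 0.542]
ft_force: [0.6, -0.2, -1.2]
gripper_width: 13.8
w17 t 24.4 tcp [485.8 -36.1 134.7] w 13.78 Fz -1.18 handle n 1814 pitch(down+) 0.294 z of handle top rel tcp at 0 17.2 lip end 153.4 lat 0.3
```

View pics/s17.png

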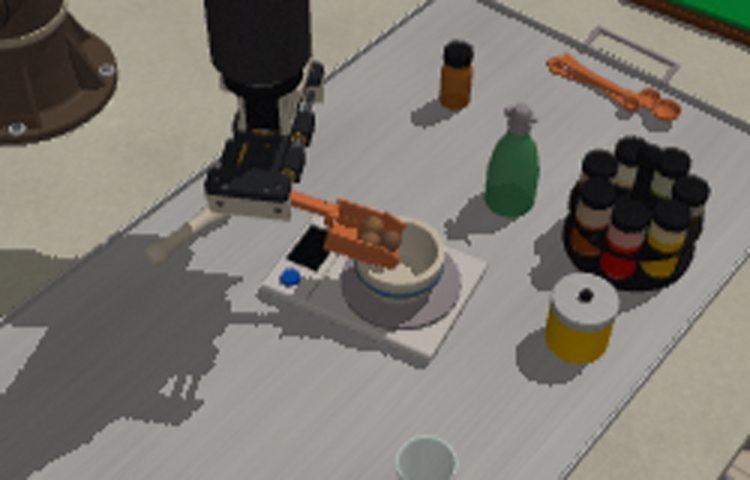

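View pics/w17.png

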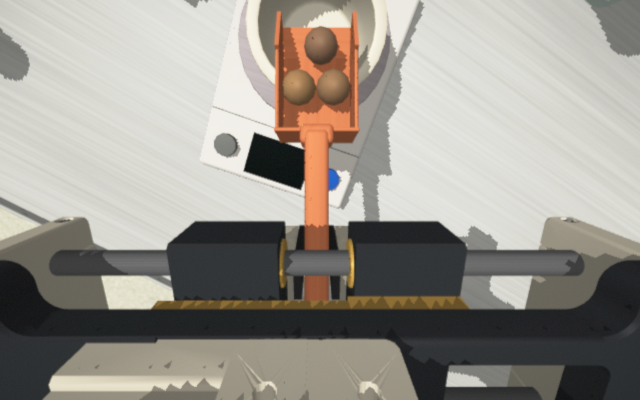

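```bash
python3 -m jog '[[0.15,0.09,0.25,0],[0.15,0.09,0.25,0],[0.17,0.1,0.235,0],[0.17,0.1,0.235,0],[0,0,0,0],[0,0,0,0]]'; python3 -c "
from sc import *
scoop('w18')"
```

```text
t: 25.1
ee_pos: [497.5, -28.8, 153.1]
eef_rot: [-3.141, 0.0, 0.542]
ft_force: [-1.0, 0.3, -0.9]
gripper_width: 14.1
w18 t 25.1 tcp [497.5 -28.8 153.1] w 14.15 Fz -0.91 handle n 1768 pitch(down+) 0.377 z of handle top rel tcp at 0 17.3 lip end 143.5 lat 0.3
```

View pics/w18.png

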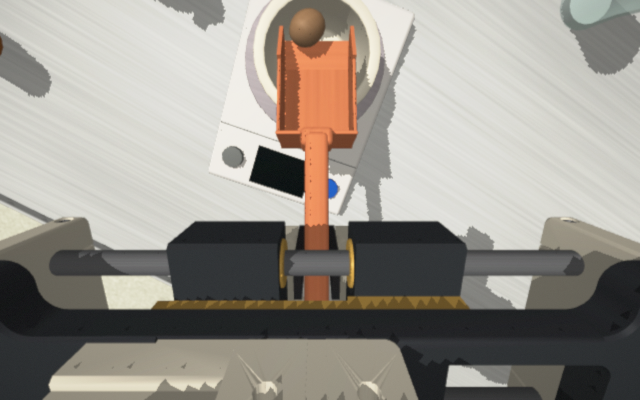

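```bash
python3 -m jog '[[0,0,0,0],[0,0,0,0],[0,0,0,0]]' -0.685; python3 -c "
from sc import *
scoop('w19')
p,d=cams.grab_frame('scene'); cv2.imwrite('pics/s19.png',cv2.resize(p[150:260,260:400,::-1],None,fx=5,fy=5,interpolation=cv2.INTER_CUBIC))"
```

```text
t: 25.45
ee_pos: [497.4, -28.9, 153.1]
eef_rot: [-3.142, 0.0, 0.542]
ft_force: [0.0, 0.6, -1.9]
gripper_width: 14.2
w19 t 25.45 tcp [497.4 -28.9 153.1] w 14.21 Fz -1.93 handle n 1777 pitch(down+) 0.377 z of handle top rel tcp at 0 17.3 lip end 151.2 lat 0.2
```

View pics/w19.png

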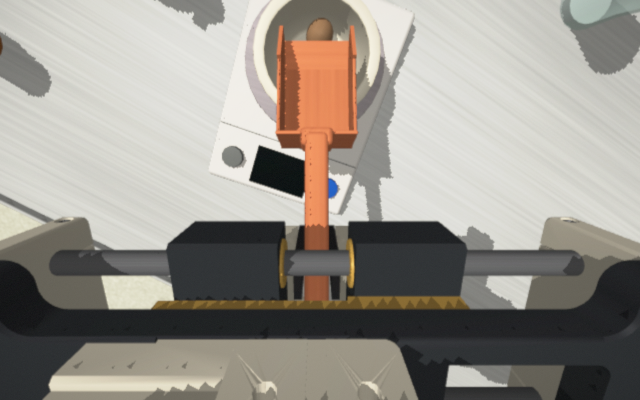

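View pics/s19.png

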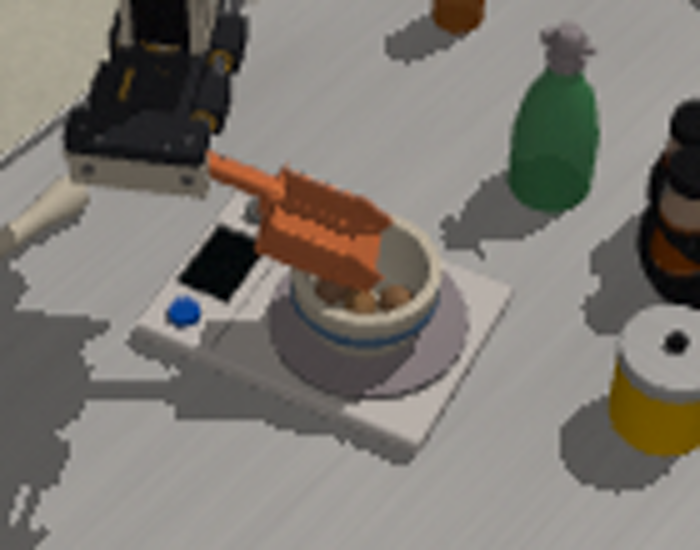

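```bash
python3 -m jog '[[0,0,0,0],[0,0,0,0],[0,0,0.2,0],[0,0,0.4,0],[0,0,0.6,0],[0,0,0.6,0],[0,0,0.4,0],[-0.1,-0.3,0,0],[-0.15,-0.7,0,0],[-0.2,-0.9,0,0]]' -1; python3 -m jog '[[-0.2,-0.9,0,0],[-0.2,-0.9,0,0],[-0.2,-0.9,0,0],[-0.2,-0.9,0,0],[-0.2,-0.9,0,0],[-0.2,-0.9,0,0],[-0.2,-0.9,0,0],[-0.2,-0.9,0,0],[-0.2,-0.9,0,0],[-0.2,-0.9,0,0]]';  python3 -m jog '[[-0.2,-0.9,0,0],[-0.2,-0.9,0,0],[-0.2,-0.9,0,0],[-0.2,-0.8,-0.2,0],[-0.1,-0.4,-0.5,0],[0,-0.2,-1,0],[0,0,-1,0],[0,0,-1,0],[0,0,-0.6,0],[0,0,0,0]]'; python3 -c "
from sc import *
scoop('w20')"
```

```text
t: 26.55
ee_pos: [487.9, -67.6, 196.7]
eef_rot: [-3.141, 0.001, 0.543]
ft_force: [1.0, -0.0, -1.1]
gripper_width: 14.1
t: 27.55
ee_pos: [447.2, -248.2, 196.5]
eef_rot: [-3.141, 0.001, 0.542]
ft_force: [0.7, 0.2, -1.1]
gripper_width: 13.7
t: 28.55
ee_pos: [428.9, -328.4, 108.9]
eef_rot: [-3.138, 0.003, 0.542]
ft_force: [0.6, 0.2, -0.7]
gripper_width: 13.6
w20 t 28.55 tcp [ 428.9 -328.4  108.9] w 13.59 Fz -0.68 handle n 1783 pitch(down+) 0.379 z of handle top rel tcp at 0 17.4 lip end 133.1 lat 0.2
```

View pics/w20.png

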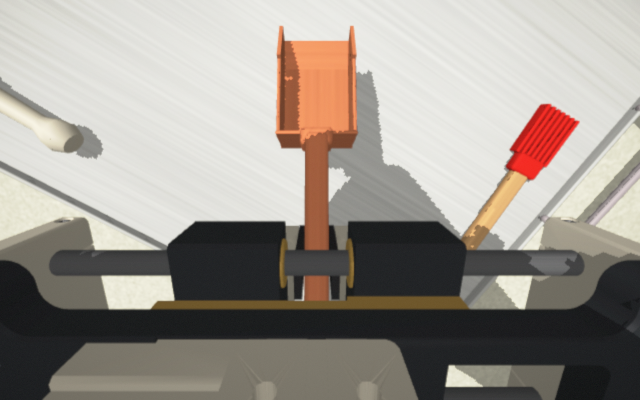

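```bash
python3 -m jog '[[0,-0.2,-0.8,0],[0,-0.1,-0.6,0],[0,0,-0.35,0],[0,0,0,0]]'; python3 -m jog '[[-0.1,-0.06,-0.3,0],[-0.1,-0.06,-0.3,0],[-0.1,-0.06,-0.3,0],[-0.1,-0.06,-0.3,0],[0,0,0,0]]' -0.687; python3 -c "
from sc import *
scoop('w21')"
```

```text
t: 29.0
ee_pos: [430.3, -334.7, 75.6]
eef_rot: [-3.141, 0.001, 0.542]
ft_force: [-0.3, -0.0, -0.9]
gripper_width: 13.7
t: 29.5
ee_pos: [422.0, -339.5, 51.2]
eef_rot: [-3.141, 0.001, 0.541]
ft_force: [-0.5, -1.0, 0.3]
gripper_width: 14.3
w21 t 29.5 tcp [ 422.  -339.5   51.2] w 14.27 Fz 0.3 handle n 1887 pitch(down+) 0.192 z of handle top rel tcp at 0 17.1 lip end 139.6 lat 0.3
```

```bash
python3 -m jog '[[-0.07,-0.04,-0.3,0],[-0.07,-0.04,-0.3,0],[-0.06,-0.03,-0.3,0],[-0.03,-0.02,-0.25,0],[0,0,-0.15,0],[0,0,0,0]]'; python3 -c "
from sc import *
scoop('w22')"
```

```text
t: 30.15
ee_pos: [417.8, -342.2, 25.6]
eef_rot: [-3.141, 0.001, 0.542]
ft_force: [-0.1, -0.2, -0.4]
gripper_width: 13.8
w22 t 30.15 tcp [ 417.8 -342.2   25.6] w 13.84 Fz -0.38 handle n 1902 pitch(down+) -0.001 z of handle top rel tcp at 0 17.0 lip end 135.0 lat 0.3
```

```bash
python3 -m jog '[[0,0,0,0],[0,0,0,0],[0,0,0,0],[0,0,0.2,0],[0,0,0.5,0],[0,0,1,0],[0,0,1,0],[0,0,1,0],[0,0,1,0],[0,0,1,0]]' -0.3; python3 -m jog '[[-0.3,-0.7,1,0],[-0.3,-0.7,1,0],[0,0,0,0]]'; python3 -c "
from sc import *
from scipy.optimize import least_squares
scoop('w23')
c=cams.calibration('top');p,d=cams.grab_frame('top');cv2.imwrite('pics/t23.png',p[:,:,::-1]);P=pts(c,d);Q=P[165:225,265:330].reshape(-1,3);Q=Q[(Q[:,2]>76)&(Q[:,2]<86)]
s=least_squares(lambda k:np.hypot(Q[:,0]-k[0],Q[:,1]-k[1])-44.5,[600,35],loss='soft_l1');print('mortar',s.x,len(Q),np.linalg.lstsq(np.c_[Q[:,:2]-s.x,np.ones(len(Q))],Q[:,2],rcond=None)[0])
print('tare z',np.median([P[226,320,2],P[227,321,2],P[226,321,2],P[227,320,2]]))
cv2.imwrite('pics/t23c.png',cv2.resize(p[150:260,240:460,::-1],None,fx=3.6,fy=3.6,interpolation=cv2.INTER_CUBIC))
p,d=cams.grab_frame('scene'); cv2.imwrite('pics/s23.png',cv2.resize(p[120:300,180:450,::-1],None,fx=2.9,fy=2.9,interpolation=cv2.INTER_CUBIC))"
```

```text
t: 31.2
ee_pos: [418.0, -342.3, 142.1]
eef_rot: [3.141, -0.001, 0.542]
ft_force: [0.9, -0.1, 0.9]
gripper_width: 30.8
t: 31.5
ee_pos: [406.9, -372.1, 184.1]
eef_rot: [3.136, -0.003, 0.542]
ft_force: [0.4, -0.0, 0.7]
gripper_width: 30.8Traceback (most recent call last):
  File "<string>", line 4, in <module>
    scoop('w23')
    ~~~~~^^^^^^^
  File "sc.py", line 8, in scoop
    k=np.polyfit(a[h],zz[h],1); f=(a>85)&(a<175)&(abs(l)<40)
    raise TypeError("expected non-empty vector for x")
TypeError: expected non-empty vector for x
```

View pics/w23.png

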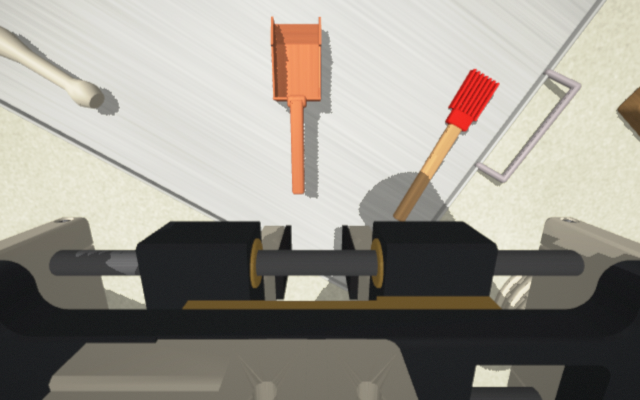

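Scoop (297,60 to 297,190) stands empty on the tray, clear of the pestle and brush. I'll check the mortar next.

```bash
python3 -c "
from h import *
from scipy.optimize import least_squares
c=cams.calibration('top');p,d=cams.grab_frame('top');cv2.imwrite('pics/t23.png',p[:,:,::-1]);P=pts(c,d);Q=P[165:225,265:330].reshape(-1,3);Q=Q[(Q[:,2]>76)&(Q[:,2]<86)]
s=least_squares(lambda k:np.hypot(Q[:,0]-k[0],Q[:,1]-k[1])-44.5,[600,35],loss='soft_l1');print('mortar',s.x,len(Q),np.linalg.lstsq(np.c_[Q[:,:2]-s.x,np.ones(len(Q))],Q[:,2],rcond=None)[0])
print('tare z',np.median(P[224:229,318:323,2]))
cv2.imwrite('pics/t23c.png',cv2.resize(p[150:260,240:460,::-1],None,fx=3.6,fy=3.6,interpolation=cv2.INTER_CUBIC))
p,d=cams.grab_frame('scene'); cv2.imwrite('pics/s23.png',cv2.resize(p[120:300,180:450,::-1],None,fx=2.9,fy=2.9,interpolation=cv2.INTER_CUBIC))"
```

```text
mortar [600.34868353  32.80839078] 317 [2.04782795e-03 1.62003490e-03 7.97723439e+01]
tare z 28.181629018430748
```

View pics/t23c.png

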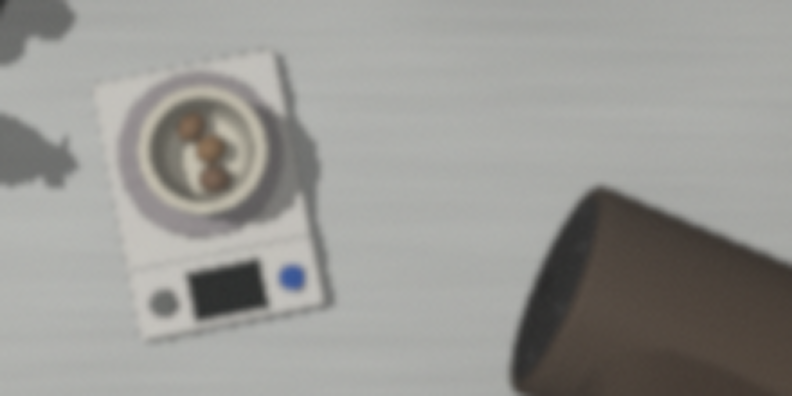

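View pics/s23.png

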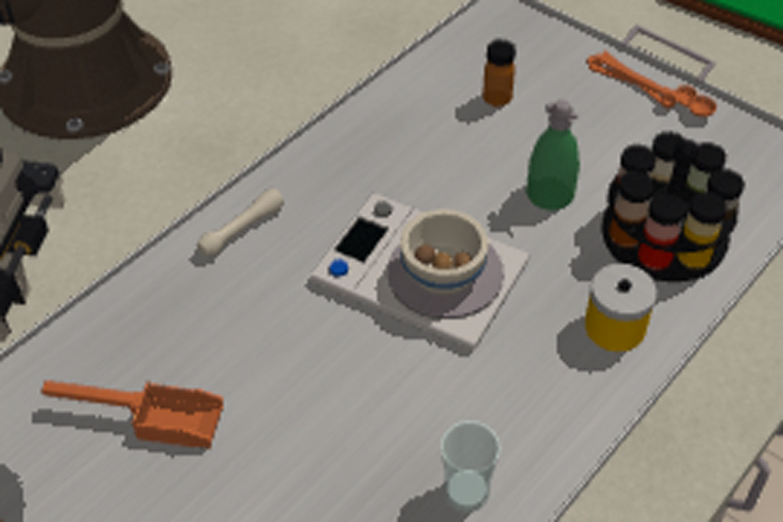

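Three nutmegs lie in the mortar, at (190,125), (210,148) and (215,180) in the top crop. The mortar is level and about 4 mm off the platform's centre, the tare button is up, and the scoop is level on the tray. Handing in.

```bash
python3 -c "
from bench import r
print(r.sign_off())"
```

```text
the job is handed in; nothing more can be done
None
```

I placed the mortar on the platform, pressed the blue tare button, tipped all three nutmegs into the mortar, and stood the empty scoop back on the tray. I handed the job in at about 32 s of the 72 s. `sign_off` gives no verdict, so the result rests on the checks below.

- **Mortar:** it sits level, with its axis about 4 mm from the platform's centre. It went down with a slight tilt and up to about 16 N on the wrist before I let go. It settled flat.
- **Tare:** the wrist force reached 34 N as the button bottomed out, with the tip at 23.6 mm (fully down is 24 mm). In the last picture the button is back up, at a height of 28 mm. The grey button was not approached.
- **Tipping:** the moves cannot tilt the tool. I loosened the grip slightly so the scoop could swing in the fingers, with its basin resting on the mortar's near rim, and raised the handle. All three nutmegs were out by 0.38 rad, so I did not need the full 0.7.
- **Scoop:** it was level (0.00 rad measured) just before release. The last pictures show it empty on the tray and clear of everything.
- **Bystanders:** they look upright and in place in the last scene picture; I did not measure their positions again. The spoons, brush and glass were only seen, not checked closely.
- **Failed check:** one script of mine stopped with an error because the scoop's handle was out of its measuring window. It moved nothing, and I repeated the remaining checks.

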